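# Fold the empty pantry crate flat

### The arm

A 7-joint arm with a two-finger parallel gripper is mounted at the origin on the work surface. World frame = base frame: x ahead of the robot, y to its left, z up, the work surface at z = 0. Lengths are in mm, angles in rad, forces in N, time in s.
With the tool pointing down it reaches from about 350 to 775 mm from the base axis. Payload 3.1 kg.
Tool frame: the origin (TCP) lies midway between the tips of the shut fingers; the grasp point (between the pads) lies ctrl.tcp_to_grasp behind it (ctrl.tcp_to_grasp is the distance from the TCP to the grasp point, in mm); z points along the fingers, x is the direction in which the jaws open and shut, and the axes are right-handed (so a half turn about z gives the same grasp; the last joint's range is limited). The gripper opens to 85 mm and grips with 20 to 120 N. Pads are 22 mm wide; open, the fingers measure 114 mm over their backs; the gripper's body (76 mm by 85 mm) begins 54 mm behind the grasp point. The pads swing forward as they close: fully open they stand 13 mm farther back than shut.
Start: joints at [-1.182, 0.311, 0.014, 1.512, -0.004, 1.319, -0.027], TCP at [229.655, 499.776, 231.304] pointing down, gripper open.
Joint ranges: [-2.7, 2.7], [-0.3, 1.91], [-1.27, 1.3], [0.12, 2.57], [-1.44, 4.58], [0.2, 2.03], [-3.05, 3.05]. Speed limits (rad/s): [2.79, 2.79, 3.14, 3.14, 3.14, 3.14, 3.14].

### API

Orientations are given as a unit quaternion [w, x, y, z].
In Python, from station import ctrl gives the robot as it stands.
- The arm moves only by the shell command python3 -m crank 'ROWS'. ROWS is JSON, a list of rows, each a list of 5 numbers: the finger opening in m, from 0 to 0.0854, then the shift along the tool's x, y, z in m, then the turn about the tool's z in rad. A call has 1 to 8 rows; each row shifts and turns the commanded pose from where the row before left it, along the tool's axes as they then stand; what a row does not reach is not made up. A row lasts 1/10 s, in which the tool goes at most 50 mm and 8.59 degrees, less where a joint would pass 70% of its speed; a pose out of reach is approached as far as the arm can. A call is refused whole if a number of a shift passes 0.05 or a number of a turn 0.15, either way. A call with a gripper value outside its range is refused whole. The fingers move at their own pace and stop on an object; the grip force is fixed at half the most. Time passes only in rows, so rows that do not move let the fingers close. It gives the time, the measured TCP pose, the force and the opening at its end, in the units of the state.
- ctrl.read_state(): the state, without advancing time (a new reading comes with each control period).
- ctrl.get_image(name): name is "scene" or "side" or "wrist"; returns (picture, depth): 420x560x3 uint8, red, green, blue; 420x560 float32, mm along the optical axis (not along the pixel's ray), 0 where there is no reading.
- ctrl.get_calibration(name): a dict with "fx", "fy", "cx", "cy" (pixels), "k1" (the pictures are not rectified: a ray, as slopes to the right and down, at radius r is drawn at 1 + k1 r^2 times it, then the intrinsics apply), "rvec" (rotation vector, rad) and "tvec" (3), from world to camera coordinates, as OpenCV has them; the wrist camera has in their place "T_tool_cam" (4x4, takes a point from camera to tool coordinates, whose origin is the TCP and whose axes are the tool frame's). Camera axes: x right, y down, z forward; pixel columns grow to the right and rows downward; lengths in mm; the calibration is good to about 2 mm. A picture is of the moment at which its call begins: read the wrist's pose just before it. get_calibration takes no time and is no camera call.
- ctrl.close_job(): hands the job in, once; it reports no verdict.
The state is a dict: "clock": time; "qpos": joint angles; "joint_velocities": joint speeds; "tau": joint torques, N m; "eef_pos": TCP position; "eef_rot": TCP orientation; "contact_force": force on the tool from outside, world axes, zero at the start; "ft_torque": the same for the moment, N m; "width": finger opening in mm.
Only numpy, scipy, OpenCV 4.12 (cv2) and the standard library are available. Lean on these libraries where they do the work, as an engineer would, in place of code of your own. Each camera call takes 0.05 s, during which the arm holds its last target.

### The job

The little grey folding crate on the pantry counter is empty: fold it down completely flat so it can go on the stack with the other folded ones. Push its walls inward in the order the hinges need: both short end walls first, then the long wall that is hinged lower, then the other long wall over it. Leave the jars, the can and the loose lid around it undisturbed.

Things in the scene. Friction and masses are not known exactly. Their poses are not given: they have to be found in the camera images.
- crate_mid (a point): grey plastic folding crate, loose, about 0.7 kg, 270 mm long, 176 wide, 125 tall standing, 37 folded. Point: centre of its underside, on the counter; y along its length, x across, towards the lower-hinged long wall (the one farther from the robot), z up. End walls stand between the long walls and block them; 160 mm free inside. Flat long walls overlap by 26 mm, the lower-hinged one beneath
- end_left (a joint): hinge angle of the 160 mm wide end wall at the crate's +y end: 0 standing, 1.571 folded inward, flat and level. Lattice plate 8 mm thick; hinge axis 13 mm above the counter, in mid-thickness, 131 mm to +y of the crate's centre; 112 mm from axis to top edge. Stiff hinge (0.07 N m, about 0.8 N near the top edge): the wall stays wherever it is left, so push it all the way down
- end_right (a joint): hinge angle of the 160 mm wide end wall at the crate's -y end: 0 standing, 1.571 folded inward, flat and level. Lattice plate 8 mm thick; hinge axis 13 mm above the counter, in mid-thickness, 131 mm to -y of the crate's centre; 112 mm from axis to top edge. Stiff hinge (0.07 N m, about 0.8 N near the top edge): the wall stays wherever it is left, so push it all the way down
- side_low (a joint): hinge angle of the 270 mm long, lower-hinged wall at the +x side: 0 standing, 1.571 folded inward, flat and level. Lattice plate 8 mm thick; hinge axis 23 mm above the counter, in mid-thickness, 84 mm to +x of the crate's centre; 102 mm from axis to top edge. Stiff hinge (0.07 N m, about 0.8 N near the top edge): the wall stays wherever it is left, so push it all the way down
- side_high (a joint): hinge angle of the 270 mm long, higher-hinged wall at the -x side: 0 standing, 1.571 folded inward, flat and level. Lattice plate 8 mm thick; hinge axis 33 mm above the counter, in mid-thickness, 84 mm to -x of the crate's centre; 92 mm from axis to top edge. Stiff hinge (0.07 N m, about 0.8 N near the top edge): the wall stays wherever it is left, so push it all the way down
- end_left_top (a point): middle of the top edge of the +y end wall, half-way through its thickness; it moves with the wall; its frame has z from the hinge to the top edge, x towards the wall's inner face, y along the edge
- end_right_top (a point): middle of the top edge of the -y end wall, half-way through its thickness; it moves with the wall; its frame has z from the hinge to the top edge, x towards the wall's inner face, y along the edge
- side_low_top (a point): middle of the top edge of the lower-hinged long wall (+x side), half-way through its thickness; it moves with the wall; its frame has z from the hinge to the top edge, x towards the wall's inner face, y along the edge
- side_high_top (a point): middle of the top edge of the higher-hinged long wall (-x side), half-way through its thickness; it moves with the wall; its frame has z from the hinge to the top edge, x towards the wall's inner face, y along the edge
- jar_beans: bystander near the crate: glass jar of dark beans, white screw lid, 68 mm diameter, 95 mm tall, loose; origin at the centre of its underside
- jar_oats: bystander near the crate: glass jar of pale oats, white screw lid, 68 mm diameter, 95 mm tall, loose; origin at the centre of its underside
- spice_jar: bystander near the crate: small spice jar, 44 mm diameter, 80 mm tall, loose; origin at the centre of its underside
- food_can: bystander near the crate: ribbed steel food can, 74 mm diameter, 108 mm tall, loose; origin at the centre of its underside
- jar_lid: bystander near the crate: loose white jar lid lying flat, 76 mm diameter, 12 mm thick, loose; origin at the centre of its underside

How it is judged (in metres and radians):
On the way, in this order (a step that is already met when the one before it is completed fails the run):
1. both short end walls are folded in flat (value of joint each of end_left, end_right above 1.45 rad), for 0.2 s.
2. the lower-hinged long wall is folded flat over them (value of joint side_low above 1.45 rad), for 0.2 s.
At the end, for the whole second after the job is handed in: All four walls lie flat (each folded to within about 7 degrees of level, hinge angle above 1.45) and the crate stands level on the counter (all of step 1 and value of joint each of side_low, side_high above 1.45 rad and height (world z) of crate_mid below 0.006 m and angle between crate_mid's own z axis and vertical below 0.04 rad); the robot touches nothing.
It fails at once if a jar, the can or the loose lid near the crate is pushed more than 3 cm or knocked over (distance of any of jar_beans, jar_oats, spice_jar, food_can, jar_lid from where it was at the start of the episode above 0.03 m or angle between any of jar_beans, jar_oats, spice_jar, food_can, jar_lid's own z axis and vertical above 0.4 rad).
It also fails if it takes over 64 s, if anything falls off the work surface, if the arm or the gripper's body presses on something with over 40 N, if the wrist force passes 120 N, or if a joint passes its speed limit or range.

## Working session

There is one attempt and no reset: what is moved stays moved. The work goes in short steps, Python scripts to look and compute and a shell command to move; the robot and the scene stay as the last step left them, time stands still between calls to the robot, and variables do not carry over. Pictures are saved under pics/ and viewed, and the job is handed in when it is done.

```bash
ls; mkdir -p pics
cat > h.py <<'E'
import numpy as np,cv2
from station import ctrl
from scipy.spatial.transform import Rotation as R
def snap(name,fn):
    s=ctrl.read_state(); im,d=ctrl.get_image(name)
    cv2.imwrite('pics/'+fn+'.png',cv2.cvtColor(im,cv2.COLOR_RGB2BGR)); np.savez('pics/'+fn+'.npz',d=d,p=s['eef_pos'],q=s['eef_rot'],im=im)
    return im,d
def cloud(name,fn,uv=None):
    z=np.load('pics/'+fn+'.npz'); d=z['d']; c=ctrl.get_calibration(name)
    if uv is None:
        v,u=np.mgrid[0:420,0:560]; uv=np.stack([u,v],-1).reshape(-1,2)
    uv=np.array(uv,float); K=np.array([[c['fx'],0,c['cx']],[0,c['fy'],c['cy']],[0,0,1]])
    r=cv2.undistortPoints(uv.reshape(-1,1,2),K,np.array([c['k1'],0,0,0,0.])).reshape(-1,2)
    dd=d[uv[:,1].astype(int),uv[:,0].astype(int)]
    P=np.c_[r*dd[:,None],dd]
    if name=='wrist':
        T=np.array(c['T_tool_cam']); P=P@T[:3,:3].T+T[:3,3]
        q=z['q']; M=R.from_quat([q[1],q[2],q[3],q[0]]).as_matrix(); P=P@M.T+z['p']
    else:
        M=cv2.Rodrigues(np.array(c['rvec'],float))[0]; P=(P-np.array(c['tvec']).ravel())@M
    P[dd==0]=np.nan
    return P
E
python3 - <<'E'
from h import *
print(ctrl.read_state(),ctrl.tcp_to_grasp)
for n in('scene','side'): snap(n,n+'0'); c=ctrl.get_calibration(n); print(n,c)
print(ctrl.get_calibration('wrist'))
E
```

```text
pics
{'clock': 0.0, 'qpos': array([-1.18169506,  0.31175856,  0.01395906,  1.51304821, -0.00441902,
        1.31916933, -0.02719178]), 'joint_velocities': array([ 0.00180929,  0.00012127,  0.00073346, -0.00030253, -0.00054429,
       -0.00046871, -0.00134907]), 'tau': array([-4.34303101e-04, -3.79907191e+01,  1.45836510e-01, -2.30592477e+01,
        1.23382758e-02,  1.37686808e-02, -2.57917421e-06]), 'eef_pos': array([229.34745911, 499.11179318, 230.20648638]), 'eef_rot': array([ 6.63306689e-04,  8.41871602e-01,  5.39676590e-01, -9.71462964e-04]), 'contact_force': array([-0.22458781, -0.67272168, -0.22126966]), 'ft_torque': array([ 0.02861542,  0.02505009, -0.01800155]), 'width': 85.5182870780097} 18.700000000000003
scene {'fx': 473.05790267181555, 'fy': 473.05790267181555, 'cx': 283.79082936039777, 'cy': 217.76928359297057, 'k1': 0.03530686741010418, 'rvec': array([ 1.90647152,  1.65798585, -0.59990991]), 'tvec': array([-125.49993619, -360.34295825, 1415.56163355])}
side {'fx': 467.7896673737222, 'fy': 467.7896673737222, 'cx': 271.5040530701654, 'cy': 210.02573096199893, 'k1': 0.00782453528508023, 'rvec': array([ 2.13525513, -0.55668011,  0.29682819]), 'tvec': array([-493.91871358,  287.22693359,  784.77939735])}
{'fx': 366.5562183948472, 'fy': 366.5562183948472, 'cx': 281.6777295556749, 'cy': 208.76240874056097, 'k1': -0.04459070579003434, 'T_tool_cam': array([[ 9.99999789e-01, -6.43462664e-04, -8.72508145e-05,
         5.48218173e-01],
       [ 6.39937307e-04,  9.53769195e-01,  3.00539370e-01,
        -7.67584780e+01],
       [-1.10168724e-04, -3.00539362e-01,  9.53769406e-01,
        -1.42892911e+02],
       [ 0.00000000e+00,  0.00000000e+00,  0.00000000e+00,
         1.00000000e+00]])}
```

View pics/scene0.png

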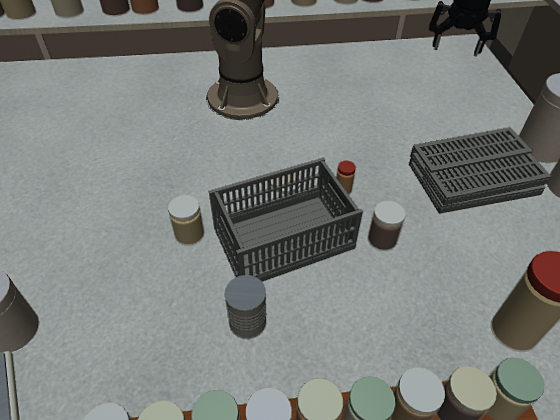

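View pics/side0.png

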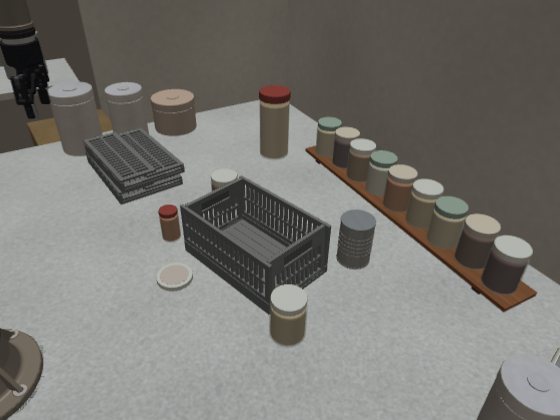

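The scene view, which looks back toward the robot, shows the crate around (285,220). The oats jar is at (186,218), the beans jar at (387,225), the spice jar at (346,175) and the can at (246,305). In the side view the lid lies at (174,276). Next I'll fit the poses.

```bash
cat > fit.py <<'E'
from h import *
for n in('scene','side'):
    P=cloud(n,n+'0'); P=P[~np.isnan(P[:,0])]
    q=P[(P[:,2]>117)&(P[:,2]<132)&(P[:,0]>250)&(P[:,0]<750)&(abs(P[:,1])<300)]
    m=np.float32(q[:,:2]); 
    # biggest cluster
    g=np.zeros((500,600),np.uint8); ij=((m-[250,-300])).astype(int); g[ij[:,0].clip(0,499),ij[:,1].clip(0,599)]=255
    g2=cv2.dilate(g,np.ones((15,15))); k,l,st,_=cv2.connectedComponentsWithStats(g2)
    for b in range(1,k):
        s=m[l[ij[:,0].clip(0,499),ij[:,1].clip(0,599)]==b]
        if len(s)>60: print(n,b,len(s),cv2.minAreaRect(s))
    for name,uv in {'scene':{'oats':(185,204),'beans':(389,211),'spice':(346,167),'can':(246,287)},'side':{'beans?':(225,177),'spice':(168,211),'can':(357,220),'oats':(289,297),'lid':(174,276)}}[n].items():
        Q=cloud(n,n+'0',[uv]); print(n,name,Q.round(0))
    # per-object top rims
E
python3 fit.py
```

```text
scene 1 1959 ((548.0258178710938, 45.40824890136719), (180.41175842285156, 270.914306640625), 15.542842864990234)
scene oats [[ 505. -159.   97.]]
scene beans [[581. 264.  97.]]
scene spice [[422. 210.  82.]]
scene can [[736. -51. 110.]]
side 1 1689 ((547.2924194335938, 42.425048828125), (178.514404296875, 269.59881591796875), 15.366945266723633)
side beans? [[579. 253.  94.]]
side spice [[415. 205.  79.]]
side can [[741. -56. 107.]]
side oats [[ 508. -165.   95.]]
side lid [[373.  70.  11.]]
```

Crate frame: centre at about (547.5, 44), yaw 15.5°. I'll turn the tool so that tool x is crate y and tool y is crate x, and shut the fingers.

```bash
cat > st.py <<'E'
from h import *
import sys
C=np.array([547.5,44.]);a=np.radians(15.5)
def st():
    s=ctrl.read_state(); p=s['eef_pos']; r=p[:2]-C; q=s['eef_rot']; M=R.from_quat([q[1],q[2],q[3],q[0]]).as_matrix()
    print('t%.1f cy %.1f cx %.1f z %.1f yawerr(turn) %.3f'%(s['clock'],-r[0]*np.sin(a)+r[1]*np.cos(a),r[0]*np.cos(a)+r[1]*np.sin(a),p[2],np.arctan2(M[1,0],M[0,0])-a-np.pi/2),'w%.0f'%s['width'],'F',s['contact_force'].round(1),'tilt',M[:2,2].round(3))
st()
E
python3 -m crank '[[0,0,0,0,-0.14],[0,0,0,0,-0.14],[0,0,0,0,-0.14],[0,0,0,0,-0.14],[0,0,0,0,-0.14],[0,0,0,0,0]]'; python3 st.py
```

```text
clock: 0.7
eef_pos: [229.5, 499.4, 230.7]
eef_rot: [0.0, 0.606, 0.796, -0.001]
contact_force: [1.1, 0.4, 0.2]
width: 0.5
t0.7 cy 523.8 cx -184.7 z 230.7 yawerr(turn) -0.002 w1 F [1.1 0.4 0.2] tilt [-0.001 -0.001]
```

```bash
python3 -m crank '[[0,-0.044,0.023,0,0],[0,-0.044,0.023,0,0],[0,-0.044,0.023,0,0],[0,-0.044,0.023,0,0],[0,-0.044,0.023,0,0],[0,-0.044,0.023,0,0],[0,-0.044,0.023,0,0],[0,-0.044,0.023,0,0]]'; python3 st.py
python3 - <<'E'
from h import *
snap('wrist','w1')
from st import *
P=cloud('wrist','w1');P=P[~np.isnan(P[:,0])]
q=P[(P[:,2]>119)&(P[:,2]<132)];r=q[:,:2]-C
cy=-r[:,0]*np.sin(a)+r[:,1]*np.cos(a);cx=r[:,0]*np.cos(a)+r[:,1]*np.sin(a)
print(np.percentile(cy,[1,50,99]),np.percentile(cx,[1,50,99]))
E
```

```text
clock: 1.5
eef_pos: [501.6, 207.8, 231.3]
eef_rot: [-0.0, 0.607, 0.795, 0.0]
contact_force: [0.7, 1.0, -0.0]
width: -0.1
t1.5 cy 170.1 cx -0.5 z 231.3 yawerr(turn) -0.004 w-0 F [ 0.7  1.  -0. ] tilt [-0.  0.]
t1.6 cy 157.3 cx 3.4 z 231.1 yawerr(turn) -0.020 w0 F [ 5.9 -6.8  1. ] tilt [ 0.007 -0.009]
[-52.42213417  90.46322527 133.5450895 ] [-86.96560333 -10.03723206  87.96318576]
```

View pics/w1.png

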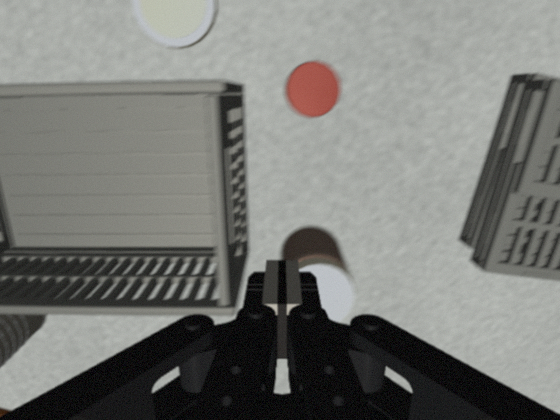

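The wrist view agrees with the fit: the crate's +y end is at 133.5 and its sides at ±87. I'll descend outside the +y end wall.

```bash
python3 -m crank '[[0,0,0,0,0],[0,0,0,0.03,0],[0,0,0,0.04,0],[0,0,0,0.04,0],[0,0,0,0.012,0],[0,0,0,0,0]]'; python3 st.py
```

```text
clock: 2.15
eef_pos: [498.4, 209.8, 107.4]
eef_rot: [-0.001, 0.606, 0.796, -0.002]
contact_force: [-0.2, -0.1, -0.4]
width: -0.1
t2.1 cy 172.9 cx -3.0 z 107.4 yawerr(turn) -0.001 w-0 F [-0.2 -0.1 -0.4] tilt [-0.005 -0.002]
```

```bash
python3 -m crank '[[0,-0.012,0.002,0,0],[0,-0.012,0,0,0],[0,-0.011,0,0.001,0],[0,-0.011,0,0.001,0],[0,-0.011,0,0.002,0],[0,-0.010,0,0.004,0],[0,-0.010,0,0.005,0],[0,-0.009,0,0.006,0]]'; python3 st.py;  python3 -m crank '[[0,-0.008,0,0.008,0],[0,-0.007,0,0.008,0],[0,-0.007,0,0.008,0],[0,-0.006,0,0.011,0],[0,-0.005,0,0.012,0],[0,-0.002,0,0.012,0],[0,-0.002,0,0.012,0],[0,0,0,0,0]]'; python3 st.py
python3 - <<'E'
from h import *
snap('side','s2')
E
```

```text
clock: 2.95
eef_pos: [525.6, 126.0, 89.8]
eef_rot: [0.0, 0.606, 0.796, -0.0]
contact_force: [-0.5, -0.5, 0.8]
width: 0.3
t3.0 cy 84.8 cx 0.8 z 89.8 yawerr(turn) -0.002 w0 F [-0.5 -0.5  0.8] tilt [-0. -0.]
clock: 3.75
eef_pos: [535.0, 91.4, 17.9]
eef_rot: [-0.0, 0.606, 0.796, -0.0]
contact_force: [-0.4, -0.3, -0.4]
width: -0.1
t3.8 cy 49.0 cx 0.6 z 17.9 yawerr(turn) -0.001 w-0 F [-0.4 -0.3 -0.4] tilt [-0.001 -0.   ]
```

View pics/s2.png

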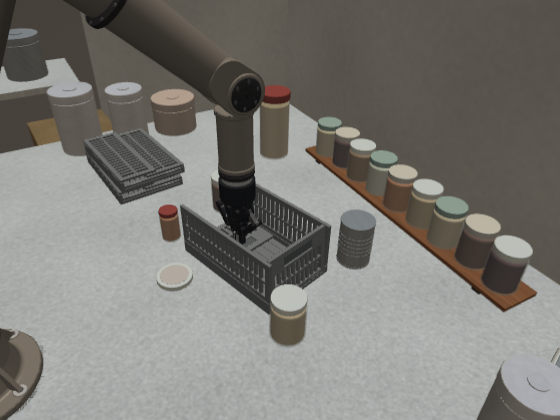

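The end wall has followed the fingers down. I'll press until it makes contact, lift out, and go to the other end.

```bash
python3 -m crank '[[0,0,0,0.003,0],[0,0,0,0.002,0],[0,0,0,0,0],[0,0,0,0,0]]'; python3 -m crank '[[0,0,0,-0.015,0],[0,0,0,-0.035,0],[0,0,0,-0.045,0],[0,0,0,-0.045,0],[0,0,0,-0.02,0]]';python3 st.py; python3 -m crank '[[0,-0.03,0,0,0],[0,-0.045,0,0,0],[0,-0.045,0,0,0],[0,-0.045,0,0,0],[0,-0.045,0,0,0],[0,-0.012,0,0,0],[0,0,0,0,0]]';python3 st.py
python3 - <<'E'
from h import *
snap('scene','c3');snap('wrist','w3')
E
```

```text
clock: 4.2
eef_pos: [535.4, 91.8, 16.8]
eef_rot: [-0.0, 0.606, 0.796, 0.0]
contact_force: [-5.5, -0.9, 16.4]
width: 0.2
clock: 4.7
eef_pos: [537.6, 92.0, 179.0]
eef_rot: [0.002, 0.606, 0.796, 0.003]
contact_force: [0.9, 0.1, -0.0]
width: 0.3
t4.7 cy 48.9 cx 3.3 z 179.0 yawerr(turn) -0.001 w0 F [ 0.9  0.1 -0. ] tilt [0.008 0.002]
clock: 5.4
eef_pos: [593.9, -126.1, 173.8]
eef_rot: [0.0, 0.608, 0.794, -0.001]
contact_force: [-1.0, 1.2, 0.1]
width: 0.1
t5.4 cy -176.3 cx -0.7 z 173.8 yawerr(turn) -0.007 w0 F [-1.   1.2  0.1] tilt [-0.001 -0.002]
```

View pics/c3.png

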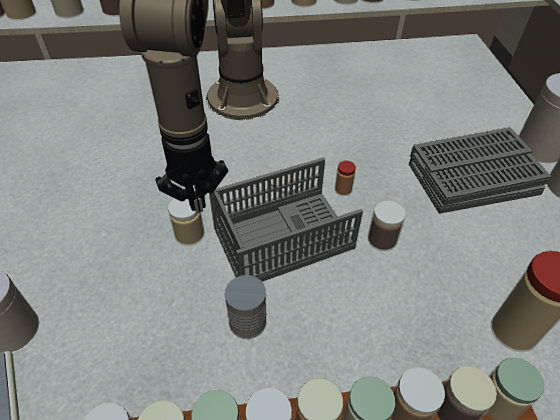

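View pics/w3.png

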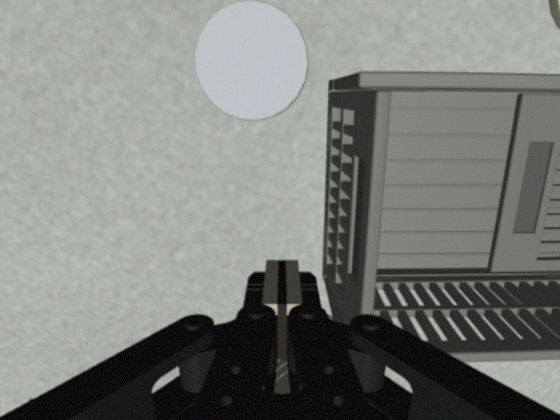

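The +y end wall lies flat and the crate stayed put. Now the -y end wall.

```bash
python3 - <<'E'
from st import *
P=cloud('wrist','w3');P=P[~np.isnan(P[:,0])]
q=P[(P[:,2]>119)&(P[:,2]<132)];r=q[:,:2]-C
cy=-r[:,0]*np.sin(a)+r[:,1]*np.cos(a);cx=r[:,0]*np.cos(a)+r[:,1]*np.sin(a)
print(np.percentile(cy,[1,50,99]),np.percentile(cx,[1,50,99]))
E
python3 -m crank '[[0,0,0,0.03,0],[0,0,0,0.03,0],[0,0,0,0.006,0],[0,0,0,0,0]]'; python3 st.py
```

```text
t5.5 cy -170.9 cx 1.1 z 173.9 yawerr(turn) 0.000 w-0 F [-0.6  1.3 -0.9] tilt [-0.001  0.002]
[-132.66824399 -114.23033842    5.18999867] [-86.94598424 -48.95262192  87.55690031]
clock: 5.9
eef_pos: [593.5, -119.7, 107.3]
eef_rot: [-0.002, 0.604, 0.797, -0.0]
contact_force: [1.1, 0.1, -0.5]
width: -0.0
t5.9 cy -170.1 cx 0.6 z 107.3 yawerr(turn) 0.002 w-0 F [ 1.1  0.1 -0.5] tilt [-0.003  0.002]
```

```bash
python3 -m crank '[[0,0.012,0,0,0],[0,0.011,0,0,0],[0,0.011,0,0.001,0],[0,0.011,0,0.001,0],[0,0.011,0,0.002,0],[0,0.010,0,0.004,0],[0,0.010,0,0.005,0],[0,0.009,0,0.006,0]]'; python3 st.py;  python3 -m crank '[[0,0.008,0,0.008,0],[0,0.007,0,0.008,0],[0,0.007,0,0.008,0],[0,0.006,0,0.011,0],[0,0.005,0,0.012,0],[0,0.002,0,0.012,0],[0,0.002,0,0.012,0],[0,0,0,0,0]]'; python3 st.py;python3 -m crank '[[0,0,0,0.003,0],[0,0,0,0.002,0],[0,0,0,0,0],[0,0,0,0,0]]';  python3 -m crank '[[0,0,0,-0.015,0],[0,0,0,-0.035,0],[0,0,0,-0.045,0],[0,0,0,-0.045,0],[0,0,0,-0.02,0],[0,0,0,0,0]]';python3 st.py
python3 - <<'E'
from h import *
snap('scene','c4');snap('wrist','w4');snap('side','s4')
E
```

```text
clock: 6.7
eef_pos: [571.4, -39.7, 88.8]
eef_rot: [-0.0, 0.606, 0.796, 0.0]
contact_force: [0.9, -0.2, 0.9]
width: 0.0
t6.7 cy -87.0 cx 0.7 z 88.8 yawerr(turn) -0.001 w0 F [ 0.9 -0.2  0.9] tilt [-0.  0.]
clock: 7.5
eef_pos: [561.9, -5.2, 17.5]
eef_rot: [-0.0, 0.606, 0.796, -0.0]
contact_force: [0.6, 0.1, -0.6]
width: 0.3
t7.5 cy -51.3 cx 0.7 z 17.5 yawerr(turn) -0.001 w0 F [ 0.6  0.1 -0.6] tilt [-0.001 -0.   ]
clock: 7.9
eef_pos: [562.3, -5.3, 16.7]
eef_rot: [0.0, 0.606, 0.795, 0.001]
contact_force: [-8.1, 0.2, 22.9]
width: -0.1
clock: 8.5
eef_pos: [564.7, -5.6, 176.8]
eef_rot: [0.003, 0.606, 0.795, 0.003]
contact_force: [1.1, -0.2, 0.0]
width: 0.2
t8.5 cy -52.4 cx 3.4 z 176.8 yawerr(turn) -0.002 w0 F [ 1.1 -0.2  0. ] tilt [0.008 0.   ]
```

View pics/c4.png

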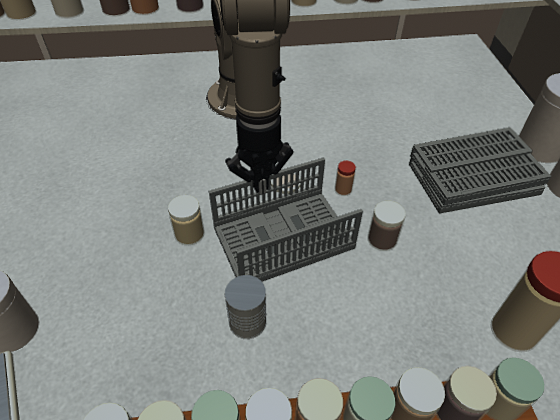

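View pics/w4.png

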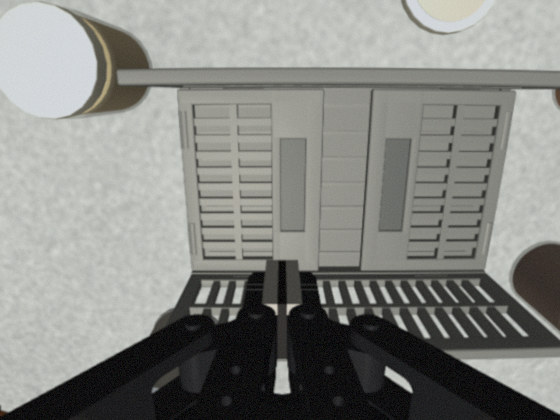

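Both end walls are flat. Next the far, lower-hinged long wall: I'll move to its outside and descend.

```bash
python3 -m crank '[[0,0.018,0.04,0,0],[0,0.018,0.04,0,0],[0,0.016,0.04,0,0],[0,0,0,0,0],[0,0,0,0,0]]'; python3 st.py;  python3 -m crank '[[0,0,0,0.03,0],[0,0,0,0.03,0],[0,0,0,0.007,0],[0,0,0,0,0]]';python3 st.py
```

```text
clock: 9.15
eef_pos: [662.5, 77.7, 169.4]
eef_rot: [-0.002, 0.605, 0.796, -0.002]
contact_force: [-0.2, -0.5, 0.7]
width: 0.2
t9.2 cy 1.7 cx 119.9 z 169.4 yawerr(turn) 0.001 w0 F [-0.2 -0.5  0.7] tilt [-0.006 -0.001]
clock: 9.55
eef_pos: [661.6, 75.5, 104.5]
eef_rot: [-0.002, 0.606, 0.795, -0.002]
contact_force: [-0.1, -0.0, -0.2]
width: -0.3
t9.6 cy -0.2 cx 118.4 z 104.5 yawerr(turn) -0.003 w-0 F [-0.1 -0.  -0.2] tilt [-0.005 -0.001]
```

```bash
python3 -m crank '[[0,0,-0.01,0,0],[0,0,-0.009,0,0],[0,0,-0.010,0.001,0],[0,0,-0.010,0.001,0],[0,0,-0.010,0.002,0],[0,0,-0.009,0.003,0],[0,0,-0.009,0.005,0],[0,0,-0.008,0.006,0]]'; python3 st.py; python3 -m crank '[[0,0,-0.007,0.007,0],[0,0,-0.007,0.007,0],[0,0,-0.006,0.008,0],[0,0,-0.005,0.009,0],[0,0,-0.004,0.010,0],[0,0,-0.002,0.010,0],[0,0,-0.001,0.008,0],[0,0,0,0,0]]'; python3 st.py
```

```text
clock: 10.35
eef_pos: [592.4, 56.6, 90.6]
eef_rot: [0.002, 0.606, 0.795, 0.002]
contact_force: [0.3, 0.1, 0.9]
width: 0.1
t10.3 cy 0.1 cx 46.6 z 90.6 yawerr(turn) -0.002 w0 F [0.3 0.1 0.9] tilt [0.005 0.001]
clock: 11.15
eef_pos: [560.1, 48.6, 28.1]
eef_rot: [-0.001, 0.606, 0.796, -0.001]
contact_force: [0.9, -0.4, -0.7]
width: 0.2
t11.2 cy 1.1 cx 13.3 z 28.1 yawerr(turn) -0.001 w0 F [ 0.9 -0.4 -0.7] tilt [-0.002 -0.   ]
```

```bash
python3 -m crank '[[0,0,0,0.002,0],[0,0,0,0.002,0],[0,0,0,0.001,0],[0,0,0,0,0],[0,0,0,0,0]]';python3 -m crank '[[0,0,0,-0.015,0],[0,0,0,-0.035,0],[0,0,0,-0.045,0],[0,0,0,-0.045,0],[0,0,0,-0.01,0],[0,0,0,0,0]]';python3 st.py
python3 - <<'E'
from h import *
snap('scene','c5');snap('wrist','w5')
E
```

```text
clock: 11.65
eef_pos: [561.0, 48.7, 27.0]
eef_rot: [-0.0, 0.606, 0.796, 0.0]
contact_force: [-6.2, -0.5, 13.4]
width: -0.1
clock: 12.25
eef_pos: [562.5, 48.8, 176.9]
eef_rot: [0.002, 0.606, 0.796, 0.002]
contact_force: [0.2, 0.3, 0.1]
width: -0.0
t12.2 cy 0.6 cx 15.7 z 176.9 yawerr(turn) -0.001 w-0 F [0.2 0.3 0.1] tilt [0.006 0.001]
```

View pics/c5.png

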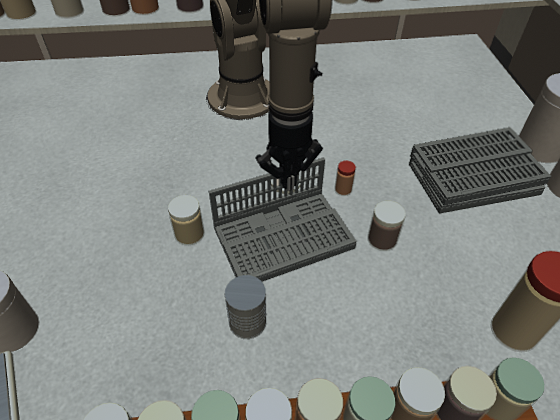

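View pics/w5.png

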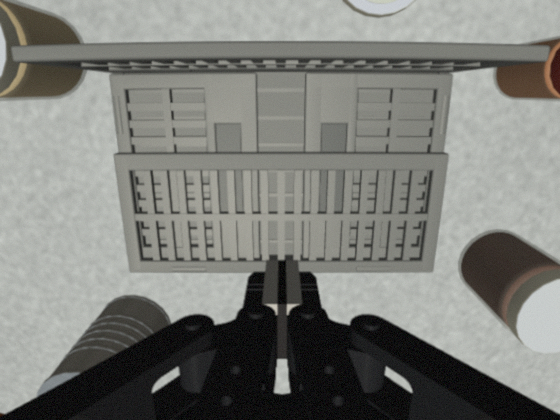

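Three walls are down. I'll go to the robot side for the last one.

```bash
python3 -m crank '[[0,0,-0.03,0,0],[0,0,-0.04,0,0],[0,0,-0.04,0,0],[0,0,-0.024,0,0],[0,0,0,0,0],[0,0,0,0,0]]'; python3 st.py;  python3 -m crank '[[0,0,0,0.03,0],[0,0,0,0.03,0],[0,0,0,0.006,0],[0,0,0,0,0]]';python3 st.py
```

```text
clock: 12.95
eef_pos: [430.4, 13.1, 172.8]
eef_rot: [-0.001, 0.606, 0.796, -0.001]
contact_force: [0.6, 0.2, 0.5]
width: 0.0
t12.9 cy 1.5 cx -121.1 z 172.8 yawerr(turn) -0.001 w0 F [0.6 0.2 0.5] tilt [-0.003  0.   ]
clock: 13.35
eef_pos: [430.9, 13.1, 107.0]
eef_rot: [-0.001, 0.606, 0.796, -0.001]
contact_force: [0.9, 0.3, 0.3]
width: 0.2
t13.3 cy 1.4 cx -120.6 z 107.0 yawerr(turn) -0.001 w0 F [0.9 0.3 0.3] tilt [-0.004 -0.001]
```

```bash
python3 -m crank '[[0,0,0.010,0,0],[0,0,0.010,0,0],[0,0,0.009,0.001,0],[0,0,0.009,0.001,0],[0,0,0.008,0.002,0],[0,0,0.008,0.003,0],[0,0,0.008,0.005,0],[0,0,0.007,0.005,0]]'; python3 st.py; python3 -m crank '[[0,0,0.006,0.007,0],[0,0,0.006,0.007,0],[0,0,0.006,0.007,0],[0,0,0.004,0.008,0],[0,0,0.004,0.009,0],[0,0,0.002,0.009,0],[0,0,0.001,0.006,0],[0,0,0,0,0]]'; python3 st.py
```

```text
clock: 14.15
eef_pos: [498.7, 31.5, 90.9]
eef_rot: [0.0, 0.606, 0.796, 0.0]
contact_force: [-0.5, 0.3, 1.1]
width: 0.1
t14.2 cy 1.0 cx -50.3 z 90.9 yawerr(turn) -0.001 w0 F [-0.5  0.3  1.1] tilt [0. 0.]
clock: 14.95
eef_pos: [525.9, 38.9, 37.7]
eef_rot: [-0.0, 0.606, 0.796, -0.0]
contact_force: [0.3, -0.6, 0.4]
width: 0.2
t14.9 cy 0.9 cx -22.2 z 37.7 yawerr(turn) -0.001 w0 F [ 0.3 -0.6  0.4] tilt [-0.001 -0.   ]
```

```bash
python3 -m crank '[[0,0,0,0.002,0],[0,0,0,0.002,0],[0,0,0,0.001,0],[0,0,0,0,0],[0,0,0,0,0]]';python3 -m crank '[[0,0,0,-0.015,0],[0,0,0,-0.035,0],[0,0,0,-0.045,0],[0,0,0,-0.045,0],[0,0,0,-0.02,0],[0,0,0,0,0]]';python3 -m crank '[[0,0,-0.04,-0.03,0],[0,0,-0.03,-0.03,0],[0,0,0,0,0],[0,0,0,0,0],[0,0,0,0,0]]';python3 st.py
python3 - <<'E'
from h import *
snap('scene','c6');snap('wrist','w6');snap('side','s6')
from st import *
for n,f in(('wrist','w6'),('side','s6'),('scene','c6')):
    P=cloud(n,f);r=P[:,:2]-C
    cy=-r[:,0]*np.sin(a)+r[:,1]*np.cos(a);cx=r[:,0]*np.cos(a)+r[:,1]*np.sin(a)
    for lo in range(-80,80,20):
        m=(abs(cy)<120)&(cx>lo)&(cx<lo+20)&(P[:,2]<130); print(n,lo,m.sum(),np.nanpercentile(P[m,2],[50,95,99]).round(1) if m.sum() else '')
E
```

```text
clock: 15.45
eef_pos: [526.2, 38.9, 36.8]
eef_rot: [0.0, 0.606, 0.796, 0.001]
contact_force: [-7.4, -0.9, 22.7]
width: -0.1
clock: 16.05
eef_pos: [528.7, 39.1, 197.5]
eef_rot: [0.003, 0.606, 0.796, 0.003]
contact_force: [-0.4, -0.5, 0.2]
width: -0.3
clock: 16.55
eef_pos: [458.1, 20.8, 251.7]
eef_rot: [-0.001, 0.606, 0.796, -0.001]
contact_force: [0.1, 0.6, 0.3]
width: 0.0
t16.6 cy 1.5 cx -92.4 z 251.7 yawerr(turn) -0.001 w0 F [0.1 0.6 0.3] tilt [-0.002 -0.   ]
t16.7 cy 1.4 cx -92.2 z 251.8 yawerr(turn) -0.001 w0 F [-0.5 -0.1  0.6] tilt [-0.003 -0.001]
wrist -80 3529 [36.  37.8 38.4]
wrist -60 4702 [34.7 37.4 37.9]
wrist -40 3080 [35.8 37.4 38. ]
wrist -20 4795 [34.8 37.8 38.4]
wrist 0 1793 [36.9 38.2 38.6]
wrist 20 2580 [25.5 27.5 28.1]
wrist 40 1642 [25.4 27.2 27.8]
wrist 60 1933 [22.3 27.5 28.1]
side -80 589 [35.  37.5 38.4]
side -60 807 [34.2 37.4 38.5]
side -40 570 [34.6 37.1 37.9]
side -20 847 [34.3 37.6 38.3]
side 0 301 [35.3 37.6 38.8]
side 20 659 [24.4 27.3 28.3]
side 40 515 [23.8 26.7 27.7]
side 60 707 [24.  27.2 28.3]
scene -80 894 [34.5 39.4 40.8]
scene -60 590 [36.2 39.1 40. ]
scene -40 748 [35.4 39.2 40.7]
scene -20 589 [36.5 39.5 40.7]
scene 0 1208 [27.7 39.4 40.4]
scene 20 734 [26.4 29.4 31.1]
scene 40 888 [23.4 29.  30. ]
scene 60 621 [26.5 29.3 30.3]
```

View pics/s6.png

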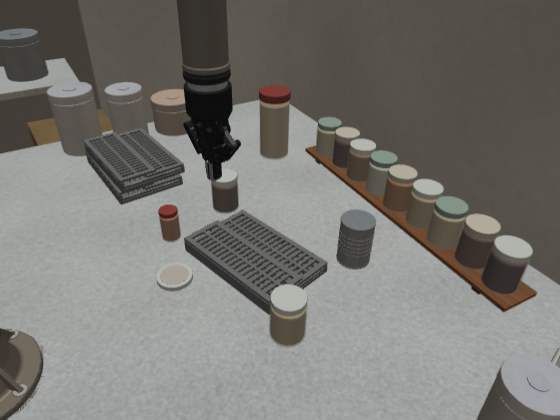

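View pics/c6.png

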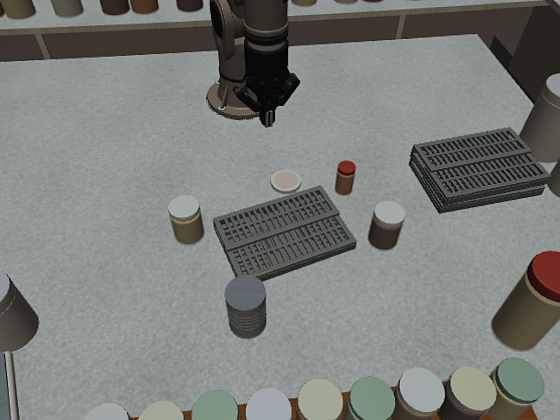

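The crate is flat: wall tops are even at about 37 mm and 27 mm, as expected. The jars, can and lid are at the same pixels as before, and the arm is clear.

```bash
python3 -c "
from station import ctrl
print(ctrl.close_job())"
```

```text
the job is handed in; nothing more can be done
None
```

The crate is folded flat and the job is handed in, at about 17 s of the 64 s allowed. With the fingers shut, I pushed the walls in and pressed each to its stop in this order: +y end, -y end, lower-hinged long wall, then the other long wall over it.

**Folded height:** the last wrist and side depth checks show the higher long wall level at about 37–38 mm across its width. The lower one is level at about 27 mm, so both are flat. The scene camera read about 2 mm higher, which is within its calibration. The two end walls looked flat in the pictures before they were covered. I could not read the hinge angles themselves.

**Surroundings:** in the final pictures the jars, the can and the lid are where they started. The gripper was clear of everything, and the pressing forces I read stayed below about 25 N. No check failed.

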